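# Hold a slide carrier flush on a tilted viewing stage

### The arm

A 7-joint arm with a two-finger parallel gripper is mounted at the origin on the work surface. World frame = base frame: x ahead of the robot, y to its left, z up, the work surface at z = 0. Lengths are in mm, angles in rad, forces in N, time in s.
With the tool pointing down it reaches from about 400 to 875 mm from the base axis. Payload 4.4 kg.
Tool frame: the origin (TCP) lies at the very end of the fingers, on their centre line; the grasp point (between the pads) lies 19 mm behind it; z points along the fingers, y is the direction in which the jaws open and shut (so a half turn about z gives the same grasp; the last joint's range is limited). The gripper opens to 85 mm and grips with 20 to 120 N. Pads are 22 mm wide; open, the fingers measure 114 mm over their backs; the gripper's body (76 mm by 85 mm) begins 54 mm behind the grasp point. The pads swing forward as they close: fully open they stand 13 mm farther back than shut.
Start: joints at [-1.167, 0.628, 0.038, 1.517, -0.027, 0.996, -0.02], TCP at [294.24, 579.604, 231.313] pointing down, gripper open.
Joint ranges: [-3.06, 3.06], [-0.37, 2.12], [-1.25, 1.32], [0.18, 2.47], [-1.1, 4.24], [0.23, 1.98], [-2.94, 2.94]. Speed limits (rad/s): [2.57, 2.57, 3.14, 3.14, 3.14, 3.14, 3.14].

### API

Orientations are given as [roll, pitch, yaw] about the fixed x, y, z axes, in that order (R = Rz(yaw) Ry(pitch) Rx(roll)).
In Python, from cell import ctrl, eyes gives the robot as it stands.
- The arm moves only by the tool move_arm, never from a script. Its argument "increments" is a list of rows, each a list of 6 numbers: the shift along the tool's x, y, z in cm, then the turn, a rotation vector about the tool's x, y, z in degrees. In form: [[x, y, z, wx, wy, wz], ...]. A call has 1 to 20 rows; each row is the pose to reach, as a shift and turn from the pose commanded when the call began, along the tool's axes at that moment; what a row does not reach only later rows make up. A row lasts 1/10 s, in which the tool goes at most 50 mm and 8.59 degrees, less where a joint would pass 70% of its speed; a pose out of reach is approached as far as the arm can. A call with a gripper value outside its range is refused whole. "grip" is the opening, from -1 (shut) to 1 (fully open), set as the call begins (left out, the last holds). The fingers move at their own pace and stop on an object; the grip force is fixed at half the most. Time passes only in rows, so rows that repeat a pose let the fingers close. It gives the time, the measured TCP pose, the force and the opening at its end, in the units of the state.
- ctrl.read_state(): the state, without advancing time (a new reading comes with each control period).
- eyes.get_image(name): name is "scene" or "top" or "wrist"; returns the picture (384x512x3 uint8, red, green, blue); there is no depth.
- eyes.calibration(name): a dict with "fx", "fy", "cx", "cy" (pixels), "pose" (4x4, takes a point from camera to world coordinates); the wrist camera has in their place "tool_from_camera" (4x4, takes a point from camera to tool coordinates, whose origin is the TCP and whose axes are the flange's). Camera axes: x right, y up, looking along -z (the intrinsics and any distortion apply to the point x, -y, -z); pixel columns grow to the right and rows downward; lengths in mm; the calibration is good to about 2 mm. A picture is of the moment at which its call begins: read the wrist's pose just before it. calibration takes no time and is no camera call.
- ctrl.finish_job(): hands the job in, once; it reports no verdict.
The state is a dict: "clock": time; "qpos": joint angles; "qd": joint speeds; "tau": joint torques, N m; "eef_pos": TCP position; "tool_rot": TCP orientation; "force": force on the tool from outside, world axes, zero at the start; "torque": the same for the moment, N m; "width": finger opening in mm.
Only numpy, scipy, OpenCV 4.12 (cv2) and the standard library are available. Lean on these libraries where they do the work, as an engineer would, in place of code of your own. Each camera call takes 0.05 s, during which the arm holds its last target. There are 200 camera calls.

### The job

Pick up the slide carrier (the flat frame with the long arch handle) and hold it flush against the sloped metal face of the viewing stage, centred over the round window, its long side running up the slope. The face is locked at a different slope each time, so find the slope by touch or by eye and tilt the carrier to match. Finish while still holding: keep the carrier gripped and pressed against the face, firmly enough to feel but without forcing it, do not let go, and leave the other things on the bench where they are.

Things in the scene. Friction and masses are not known exactly. Their poses are not given: they have to be found in the camera images.
- carrier: Loose slide carrier, 0.08-0.17 kg: aluminium frame 80 (x) x 50 (y) x 6 (z) mm with a glass slide, same when turned half round. Grey arch handle along x on its centre line: bar 72 long, 12 wide (y), 18 deep, 27 to 45 mm above the underside, on a post at each end (21 mm free under it). Origin: centre of the flat underside, z up. Starts flat on the bench, x within 35 degrees of world x.
- stage: Viewing stage, fixed: grey base 150 (x) x 136 (y) x 18 mm; two cheeks (inner sides at y = -53, +53 mm, 10 thick, 50 long, tops 92 mm up) carry the sloped face; black lock knob at -y, to y = -79 mm. Origin: centre of the underside; yaw within 20 degrees. The face has its low edge at the stage's -x side, rising to +x, 6 to 34 degrees from level. It is locked rigidly; its angle is not reported.
- stage_centre (a point): Centre of the face's surface, where the round 24 mm window lies flush. The face is a flat aluminium plate 100 mm up the slope x 90 mm wide x 8 mm thick, set about a level axis along the stage's y that passes through this point in the surface: so 85 mm above the bench at every slope. Axes are those of the stage's base, not of the sloped face.
- flask: Bystander: stoppered conical glass flask, 80 mm across, 132 mm tall, origin under its centre.
- dish: Bystander: closed clear culture dish, 63 mm across, 16 mm tall, origin under its centre.
- clip_plate: Bystander: small metal plate 44 x 32 x 6 mm with a round knob on top, 28 mm tall in all; not the carrier. Origin under its centre.
- beaker: Bystander: open glass beaker, 68 mm across, 90 mm tall, origin under its centre.
- stopper: Bystander: pink rubber stopper, 34 mm across, 30 mm tall, origin under its centre.
- reagent: Bystander: amber bottle, 60 mm across, 140 mm tall, origin under its centre.
There are look-alikes about, which are no part of the job. What is shaped like the carrier but brown, orange or red is not meant.

How it is judged (in metres and radians):
On the way:
1. The carrier is lifted clear of the bench in the gripper (height (world z) of carrier above 0.03 m and contact force between the fingers and carrier above 1 N), for 0.2 s.
At the end, for the whole second after the job is handed in: Carrier still gripped (over 2 N), at rest, handle up, pressed on the stage with 2.2 to 35 N. Flush: face centre within 1.5 mm of its underside plane, its y axis within 0.07 rad of the stage's y. Centred: within 10 mm along each side (z of stage_centre in the frame of carrier between -0.0015 and 0.0015 m and x of stage_centre in the frame of carrier between -0.01 and 0.01 m and y of stage_centre in the frame of carrier between -0.01 and 0.01 m and angle between the y axis of carrier and the y axis of stage, either way round below 0.07 rad and angle between carrier's own z axis and vertical below 1 rad and contact force between the fingers and carrier above 2 N and contact force between carrier and stage between 2.2 and 35 N and linear speed of carrier below 0.01 m/s); the arm keeps its last pose, push and grip.
It fails at once if A bystander is moved by more than 30 mm (distance of any of flask, dish, clip_plate, beaker, stopper, reagent from where it was at the start of the episode above 0.03 m).
It also fails if it takes over 58 s, if anything falls off the work surface, if the arm or the gripper's body presses on something with over 40 N, if the wrist force passes 120 N, or if a joint passes its speed limit or range.

## Working session

There is one attempt and no reset: what is moved stays moved. The work goes in short steps, Python scripts to look and compute and a tool call to move; the robot and the scene stay as the last step left them, time stands still between calls to the robot, and variables do not carry over. Pictures are saved under pics/ and viewed, about 8 in all and at most 12, crops included, and the job is handed in when it is done.

Besides the shell and the picture viewer there is one more tool, called after ">>>" as a command line: name --pt "numbers of a row" for each row, then --argument value for the rest. move_arm: Moves the arm, as the interface text tells. Its arguments: {"type":"object","properties":{"increments":{"type":"array","items":{"type":"array","items":{"type":"number"}}},"grip":{"type":"number"}},"required":["increments"]}

```bash
ls; mkdir -p pics; python3 - <<'E'
from cell import ctrl, eyes
import cv2,json
for n in ("top","scene"):
    im=eyes.get_image(n); cv2.imwrite(f"pics/{n}0.png",im[:,:,::-1]); c=eyes.calibration(n); print(n,c)
print(eyes.calibration("wrist"))
print(ctrl.read_state())
E
python3 -c "
import cv2,numpy as np
a=cv2.imread('pics/top0.png');cv2.imwrite('pics/top0b.png',cv2.resize(a,(800,600),interpolation=cv2.INTER_CUBIC))"
```

```text
pics
top {'fx': 497.61633966521345, 'fy': 497.61633966521345, 'cx': 266.61131285739964, 'cy': 184.59755699261763, 'pose': array([[-7.60182530e-02,  9.70688936e-01, -2.28000471e-01,
         2.57536539e+02],
       [-9.97106173e-01, -7.41671590e-02,  1.66886879e-02,
        -1.13910154e+00],
       [-7.10622464e-04,  2.28609322e-01,  9.73517988e-01,
         1.48437823e+03],
       [ 0.00000000e+00,  0.00000000e+00,  0.00000000e+00,
         1.00000000e+00]])}
scene {'fx': 392.4744266428482, 'fy': 392.4744266428482, 'cx': 265.6835016444329, 'cy': 195.38969839553218, 'pose': array([[ 7.40996674e-01, -4.81305968e-01,  4.68261139e-01,
         1.13881138e+03],
       [ 6.71431425e-01,  5.20472123e-01, -5.27530672e-01,
        -6.47683806e+02],
       [ 1.01867916e-02,  7.05303718e-01,  7.08832064e-01,
         9.33999124e+02],
       [ 0.00000000e+00,  0.00000000e+00,  0.00000000e+00,
         1.00000000e+00]])}
{'fx': 298.73617925030806, 'fy': 298.73617925030806, 'cx': 254.3083801933067, 'cy': 191.47814126120824, 'tool_from_camera': array([[-3.85581630e-04,  9.64628208e-01,  2.63613869e
[... 277 characters left out ...]
00e+00]])}
{'clock': 0.1, 'qpos': array([-1.16679638,  0.62924034,  0.03843658,  1.51824478, -0.02703631,
        0.99629346, -0.0200186 ]), 'qd': array([ 1.28700459e-05, -2.17069462e-03,  2.70842763e-04, -2.63864666e-03,
        1.94876965e-03,  6.28494359e-04, -1.90056566e-03]), 'tau': array([ 3.18595397e-03, -5.64541018e+01,  1.23066612e+00, -1.93972993e+01,
        1.13470180e-02,  5.39434055e-03, -2.78667790e-05]), 'eef_pos': array([293.97211613, 579.11428297, 230.49691977]), 'tool_rot': array([-3.13992374e+00, -1.97415025e-05,  2.67176147e+00]), 'force': array([ 0.48376972, -1.44627549,  0.37978394]), 'torque': array([-0.06072666, -0.03984666,  0.01628512]), 'width': 85.06597360605288}
```

View pics/top0b.png

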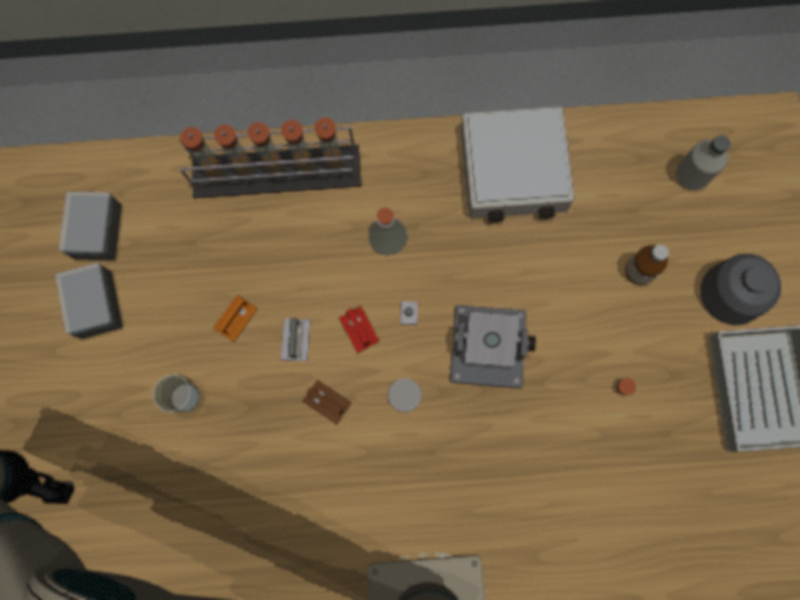

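View pics/scene0.png

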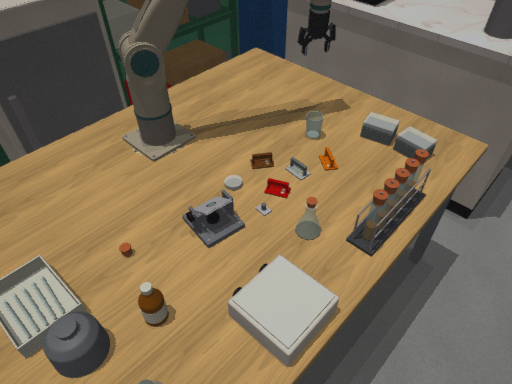

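The top view shows the carrier candidates: grey (295,340), red (358,330), orange (235,318) and brown (327,401). Only the grey one fits. The stage is at (490,345), with its window at (492,340) and its knob on the right. I'll enlarge both to confirm.

```bash
python3 - <<'E'
import cv2,numpy as np
a=cv2.imread('pics/top0.png')
b=a[194:244,155:222]; c=a[188:256,278:348]
p=cv2.resize(b,None,fx=6,fy=6,interpolation=cv2.INTER_CUBIC);q=cv2.resize(c,None,fx=5.7,fy=5.7,interpolation=cv2.INTER_CUBIC)
o=np.zeros((400,801,3),np.uint8);o[:p.shape[0],:p.shape[1]]=p;q=q[:400,:399];o[:q.shape[0],402:402+q.shape[1]]=q
cv2.imwrite('pics/crop1.png',o[:,:800])
E
```

```text
(no output)
```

View pics/crop1.png

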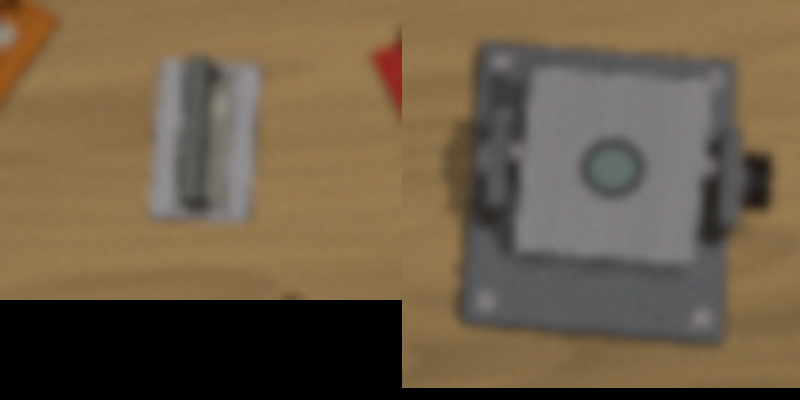

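The grey one is confirmed as the carrier: grey arch on an aluminium frame, with corners in the left crop at (162,60), (260,65), (250,220) and (150,215). In the right crop the window is at (612,168), the plate corners at (530,65), (712,78), (693,265) and (515,248), and the base corners are also visible.

```bash
cat > h.py <<'E'
import numpy as np
from scipy.optimize import least_squares
from scipy.spatial.transform import Rotation as R
from cell import ctrl, eyes
def rot(rpy): return R.from_euler('xyz',rpy)
def project(P,cal,pose=None):
    T=cal['pose'] if pose is None else pose
    q=(np.atleast_2d(P)-T[:3,3])@T[:3,:3]
    return np.c_[cal['cx']+cal['fx']*q[:,0]/-q[:,2], cal['cy']+cal['fy']*-q[:,1]/-q[:,2]]
def onplane(uv,z,cal,pose=None):
    T=cal['pose'] if pose is None else pose
    uv=np.atleast_2d(uv)
    d=np.c_[(uv[:,0]-cal['cx'])/cal['fx'],-(uv[:,1]-cal['cy'])/cal['fy'],-np.ones(len(uv))]@T[:3,:3].T
    o=T[:3,3]; return o+d*((z-o[2])/d[:,2])[:,None]
def wristpose(st,cal):
    T=np.eye(4);T[:3,:3]=rot(st['tool_rot']).as_matrix();T[:3,3]=st['eef_pos'];return T@cal['tool_from_camera']
def stagepts(p,local): # x,y,yaw,slope; local (u up slope, v) points in face
    x,y,yaw,s=p; l=np.array(local,float)
    P=np.c_[l[:,0]*np.cos(s),l[:,1],l[:,0]*np.sin(s)]
    return R.from_euler('z',yaw).apply(P)+[x,y,85]
PL=[(50,45),(50,-45),(-50,-45),(-50,45)]
def fit_stage(uv_win,uv_pl,cal,pose=None,p0=(600,-80,0,.3)):
    uv=np.vstack([uv_win,uv_pl])
    f=lambda p:(project(stagepts(p,[(0,0)]+PL),cal,pose)-uv).ravel()
    return least_squares(f,p0)
E
python3 - <<'E'
from h import *
c=eyes.calibration('top')
C=np.array([(162,60),(260,65),(250,220),(150,215)],float); C=(C+.5)/6-.5+[155,194]
P=onplane(C,6,c); print(P.round(1),P.mean(0).round(1))
L=(P[0]+P[1]-P[2]-P[3]);print('car yaw',np.degrees(np.arctan2(L[1],L[0])),[np.linalg.norm(P[i]-P[(i+1)%4]) for i in range(4)])
S=lambda a:(np.array(a,float)-[402,0]+.5)/5.7-.5+[278,188]
B=onplane(S([(485,42),(735,62),(722,342),(463,322)]),18,c)
print(B.round(1),B.mean(0).round(1),[np.linalg.norm(B[i]-B[(i+1)%4]) for i in range(4)])
L=B[0]+B[1]-B[2]-B[3];M=B[0]+B[3]-B[1]-B[2];print('st yaw',np.degrees(np.arctan2(L[1],L[0])),np.degrees(np.arctan2(-M[0],M[1])))
print('win',onplane(S([(612,168)]),85,c).round(1))
r=fit_stage(S((612,168)),S([(530,65),(712,78),(693,265),(515,248)]),c)
print(r.x,np.degrees(r.x[2:]),r.fun.round(2))
c=[onplane(np.array([[u,v]])*0.64,z,c).round(0)[0] for u,v,z in ((358,330,20),(235,318,20),(327,401,20),(388,238,5),(408,313,10),(404,395,16),(178,395,40))]
print(np.array(c))
E
```

```text
[[564.5 234.5   6. ]
 [558.2 185.3   6. ]
 [480.1 193.8   6. ]
 [486.4 243.3   6. ]] [522.3 214.2   6. ]
car yaw -6.330733508847705 [np.float64(49.56121619867558), np.float64(78.5860403568181), np.float64(49.96409156494393), np.float64(78.6626890001414)]
[[ 563.1 -100.5   18. ]
 [ 542.4 -231.1   18. ]
 [ 396.3 -208.5   18. ]
 [ 416.7  -76.2   18. ]] [ 479.6 -154.1   18. ] [np.float64(132.1960291944012), np.float64(147.7888923076949), np.float64(133.84917993428093), np.float64(148.41734661284926)]
st yaw -9.103927848044776 -8.913028713790391
win [[ 480.3 -153.6   85. ]]
[ 4.81495060e+02 -1.53808116e+02 -1.50816808e-01  5.56883712e-01] [-8.64116656 31.90708635] [ 0.05 -0.41  0.13  0.06  0.16  0.12 -0.17 -0.21 -0.18  0.45]
[[528.  92.  20.]
 [569. 325.  20.]
 [398. 157.  20.]
 [711.  22.   5.]
 [555.  -6.  10.]
 [398.  13.  16.]
 [428. 429.  40.]]
```

```bash
cat >> h.py <<'E'
def inc(pos,Rt,st=None):
    st=st or ctrl.read_state(); R0=rot(st['tool_rot'])
    d=R0.inv().apply(np.array(pos)-st['eef_pos'])/10; w=(R0.inv()*Rt).as_rotvec(degrees=True)
    return d.round(2),w.round(1)
def down(yawdeg): return R.from_euler('xyz',[180,0,yawdeg],degrees=True)
def tilted(yawdeg,s): # tool x opposite to stage x (yawdeg stage yaw), tool z into face
    return R.from_euler('z',yawdeg,degrees=True)*R.from_euler('y',-s,degrees=True)*R.from_euler('xyz',[180,0,180],degrees=True)
E
python3 - <<'E'
from h import *
print(inc([522,214,170],down(173.7)))
E
```

```text
(array([-36.86, -22.22,   6.09]), array([ -0.1,  -0. , -20.6]))
```

>>> move_arm --pt "-36.9 -22.2 0 0 0 -20.6" --pt "-36.9 -22.2 0 0 0 -20.6" --pt "-36.9 -22.2 0 0 0 -20.6" --pt "-36.9 -22.2 0 0 0 -20.6" --pt "-36.9 -22.2 0 0 0 -20.6" --pt "-36.9 -22.2 0 0 0 -20.6" --pt "-36.9 -22.2 0 0 0 -20.6" --pt "-36.9 -22.2 0 0 0 -20.6" --pt "-36.9 -22.2 4 0 0 -20.6" --pt "-36.9 -22.2 6 0 0 -20.6" --pt "-36.9 -22.2 6 0 0 -20.6" --pt "-36.9 -22.2 6 0 0 -20.6" --pt "-36.9 -22.2 6 0 0 -20.6" --grip 1

```text
clock: 1.4
eef_pos: [523.0, 216.3, 172.5]
tool_rot: [3.14, 0.002, 3.033]
force: [0.1, 0.2, -0.1]
width: 85.9
```

```bash
python3 - <<'E'
from h import *
import cv2
st=ctrl.read_state();im=eyes.get_image('wrist');cv2.imwrite('pics/w1.png',im[:,:,::-1])
print(st['clock'],st['eef_pos'],st['tool_rot'],st['qpos'].round(2),st['force'])
c=eyes.calibration('wrist');T=wristpose(st,c)
# predicted carrier frame corners & bar ends
y=np.radians(-6.33);Rz=R.from_euler('z',y)
print(project(Rz.apply([(40,25,6),(40,-25,6),(-40,-25,6),(-40,25,6),(36,0,45),(-36,0,45)])+[522.3,214.2,0],c,T).round(0))
E
```

```text
1.4 [523.03276491 216.25942918 172.50241974] [3.13991571e+00 1.50513184e-03 3.03332331e+00] [-0.41  0.58 -0.05  1.82  0.04  0.74  0.98] [ 0.14527452  0.20885734 -0.14252072]
[[276. 211.]
 [230. 211.]
 [228. 136.]
 [277. 136.]
 [253. 220.]
 [253. 144.]]
```

View pics/w1.png

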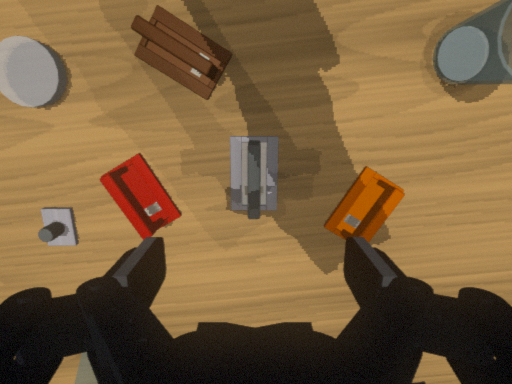

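The wrist view shows the bar from (254,140) to (254,218), within about 1 px of prediction. I'll descend and grip.

>>> move_arm --pt "0 -0.1 5 0 0 0" --pt "0 -0.1 10 0 0 0" --pt "0 -0.1 13 0 0 0" --pt "0 -0.1 15 0 0 0" --pt "0 -0.1 15.5 0 0 0" --pt "0 -0.1 15.5 0 0 0" --pt "0 -0.1 15.5 0 0 0" --grip 0

```text
clock: 2.15
eef_pos: [523.7, 214.5, 17.8]
tool_rot: [3.14, 0.002, 3.032]
force: [0.3, -0.7, 0.0]
width: 42.8
```

>>> move_arm --pt "0 0 0 0 0 0" --pt "0 0 0 0 0 0" --pt "0 0 0 0 0 0" --pt "0 0 0 0 0 0" --pt "0 0 0 0 0 0" --pt "0 0 0 0 0 0" --pt "0 0 0 0 0 0" --pt "0 0 0 0 0 0" --grip -1

```text
clock: 2.95
eef_pos: [523.5, 214.0, 17.6]
tool_rot: [3.14, 0.002, 3.031]
force: [-1.4, -0.2, 6.8]
width: 11.0
```

>>> move_arm --pt "0 0 -3 0 0 0" --pt "0 0 -8 0 0 0" --pt "0 0 -13 0 0 0" --pt "0 0 -18 0 0 0" --pt "0 0 -20 0 0 0" --pt "0 0 -20 0 0 0" --pt "0 0 -20 0 0 0" --pt "0 0 -20 0 0 0"

```text
clock: 3.75
eef_pos: [521.5, 213.0, 214.8]
tool_rot: [-3.14, -0.003, 3.031]
force: [0.3, 0.4, -1.6]
width: 10.6
```

```bash
python3 - <<'E'
from h import *
st=ctrl.read_state();print(st['eef_pos'],st['tool_rot'],st['qpos'].round(2),st['force'],st['width'],st['clock'])
s=32; n=np.array([-np.sin(np.radians(s)),0,np.cos(np.radians(s))]); n=R.from_euler('z',-9,degrees=True).apply(n)
tgt=np.array([480.5,-153.7,85])+n*(17+60)
print(tgt,inc(tgt,tilted(-9,s)), inc([480,-154,217],down(171)))
E
```

```text
[521.46622264 213.02665728 214.75609067] [-3.13990218e+00 -2.82136513e-03  3.03131529e+00] [-0.4   0.52 -0.05  1.78  0.04  0.84  0.99] [ 0.3401908   0.37289291 -1.56756526] 10.639820461502717 3.75
[ 440.19857894 -147.31688198  150.2997034 ] (array([  4.09, -36.7 ,   6.52]), array([  0.7, -32.2,   2.6])) (array([  0.08, -36.94,  -0.16]), array([-0.1, -0.2,  2.7]))
```

>>> move_arm --pt "-9.8 -35.8 -1.5 0 0 2.7" --pt "-9.8 -35.8 -1.5 0 0 2.7" --pt "-9.8 -35.8 -1.5 0 0 2.7" --pt "-9.8 -35.8 -1.5 0 0 2.7" --pt "-9.8 -35.8 -1.5 0 0 2.7" --pt "-9.8 -35.8 -1.5 0 0 2.7" --pt "-9.8 -35.8 -1.5 0 0 2.7" --pt "-9.8 -35.8 -1.5 0 0 2.7" --pt "-9.8 -35.8 -1.5 0 0 2.7" --pt "-9.8 -35.8 -1.5 0 0 2.7" --pt "-9.8 -35.8 -1.5 0 0 2.7"

```text
clock: 4.85
eef_pos: [580.2, -150.7, 230.1]
tool_rot: [3.14, -0.003, 2.987]
force: [0.7, 0.3, -0.6]
width: 11.0
```

```bash
python3 - <<'E'
from h import *
import cv2
st=ctrl.read_state();im=eyes.get_image('wrist');cv2.imwrite('pics/w2.png',cv2.resize(im,(800,600),interpolation=cv2.INTER_CUBIC)[:,:,::-1])
print(st['clock'],st['eef_pos'],st['tool_rot'],st['force'],st['width'])
np.savez('w2.npz',p=st['eef_pos'],r=st['tool_rot'])
E
```

```text
4.85 [ 580.15371513 -150.74167699  230.09546352] [ 3.14002040e+00 -2.54877375e-03  2.98658394e+00] [ 0.66584608  0.31305589 -0.58652385] 11.025549667232482
```

View pics/w2.png

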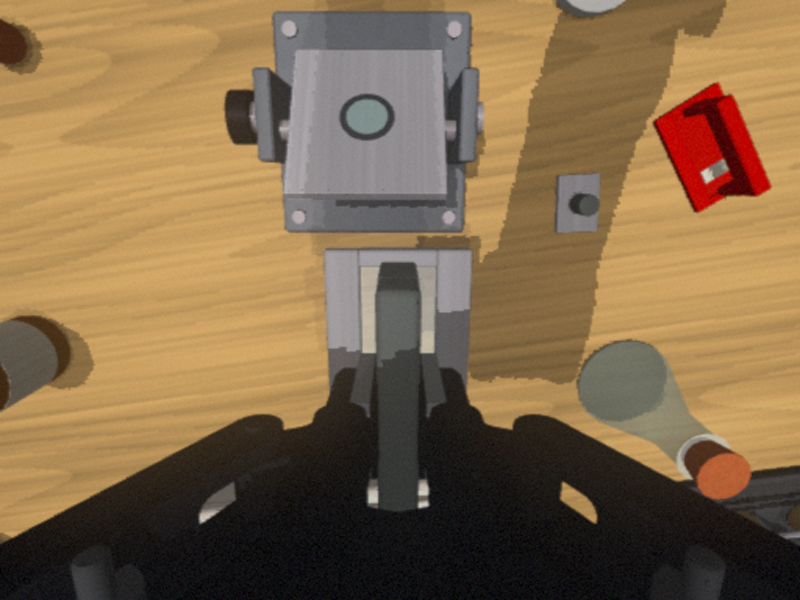

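The wrist view shows the plate corners at (299,50), (438,49), (446,193) and (286,193), and the window at (367,117). The carrier sits square in the grip, with its front frame corners at (325,250) and (470,250).

```bash
python3 - <<'E'
from h import *
d=np.load('w2.npz');st=dict(eef_pos=d['p'],tool_rot=d['r']);c=eyes.calibration('wrist');T=wristpose(st,c)
S=lambda a:(np.array(a,float)+.5)*.64-.5
r=fit_stage(S((367,117)),S([(446,193),(286,193),(299,50),(438,49)]),c,T,(480,-154,-.15,.5))
print(r.x,np.degrees(r.x[2:]),r.fun.round(2))
print('win',onplane(S([(367,117)]),85,c,T))
B=onplane(S([(274,13),(469,13),(463,231),(288,231)]),18,c,T);print(B.round(1),B.mean(0))
L=B[2]+B[3]-B[0]-B[1];print(np.degrees(np.arctan2(L[1],L[0])))
# carrier pose in tool: fit pitch and x,z offsets
R0=rot(st['tool_rot'])
def car(p): # x offs, z offset, pitch, y offs, in tool frame; carrier x = -tool x dir
    L=np.array([(-40,-25,6),(-40,25,6)],float)
    Rc=R0*R.from_euler('xyz',[180,0,180],degrees=True)
    return L
# predicted with nominal grasp: underside 17 mm beyond TCP
for pit in (-5,0,5):
    Rc=R0*R.from_euler('y',180,degrees=True)*R.from_euler('y',pit,degrees=True)
    g=st['eef_pos']-R0.as_matrix()[:,2]*19
    P=g+Rc.apply(np.array([(-40,-25,6),(-40,25,6),(-40,25,0),(-36,-6,45),(-36,6,45)])-[0,0,36])
    print(pit,((project(P,c,T)+.5)/.64-.5).round(0).tolist())
E
```

```text
[ 4.81274543e+02 -1.53517191e+02 -1.49809865e-01  5.89309432e-01] [-8.58347298 33.76494329] [ 0.17  0.07  1.9  -0.22 -2.17  0.39 -2.71  0.05  2.83  0.11]
win [[ 481.19640922 -153.65479573   85.        ]]
[[ 399.  -207.2   18. ]
 [ 419.3  -77.5   18. ]
 [ 564.   -98.9   18. ]
 [ 543.5 -229.3   18. ]] [ 481.4609665  -153.21468881   18.        ]
-8.556796871886519
-5 [[325.0, 261.0], [473.0, 261.0], [471.0, 260.0], [376.0, 292.0], [423.0, 292.0]]
0 [[324.0, 255.0], [475.0, 255.0], [472.0, 252.0], [376.0, 297.0], [424.0, 297.0]]
5 [[322.0, 249.0], [477.0, 249.0], [475.0, 245.0], [375.0, 304.0], [424.0, 304.0]]
```

```bash
cat >> h.py <<'E'
def tgt(s,gap,yaw=-8.8,ox=2.5,c=(481,-153.6,85),th=17.6):
    Rt=tilted(yaw,s);M=Rt.as_matrix()
    return np.array(c)-M[:,2]*(th+gap)-M[:,0]*ox, Rt
E
python3 - <<'E'
from h import *
for g in (110,):
    p,Rt=tgt(33,g);print(p,inc(p,Rt))
# scale-free fit
d=np.load('w2.npz');st=dict(eef_pos=d['p'],tool_rot=d['r']);c=eyes.calibration('wrist');T=wristpose(st,c)
S=lambda a:(np.array(a,float)+.5)*.64-.5
uv=S([(367,117),(446,193),(286,193),(299,50),(438,49)])
def f(p):
    return (project(stagepts(p[:4],np.array([(0,0)]+PL)*p[4]),c,T)-uv).ravel()
r=least_squares(f,(480,-154,-.15,.5,1));print(r.x,np.degrees(r.x[3]),r.fun.round(1))
E
```

```text
[ 414.39413398 -143.28886716  193.37596206] (array([16.51, -1.83,  3.74]), array([  0.1, -33.1,  -0.1]))
[ 4.81532931e+02 -1.53571940e+02 -1.52019334e-01  5.44008985e-01
  9.60128629e-01] 31.16941883628883 [ 0.2  0.4 -0.7 -0.5  0.6 -0.2 -1.3  0.   1.3  0.3]
```

>>> move_arm --pt "5 -0.5 0 0 0 0" --pt "10 -1 0 0 -8 0" --pt "14 -1.5 1 0 -16 0" --pt "16.2 -1.8 2 0 -24 0" --pt "16.2 -1.8 3.5 0 -31.6 0" --pt "16.2 -1.8 3.5 0 -31.6 0" --pt "16.2 -1.8 3.5 0 -31.6 0" --pt "16.2 -1.8 3.5 0 -31.6 0" --pt "16.2 -1.8 3.5 0 -31.6 0"

```text
clock: 5.8
eef_pos: [392.6, -156.0, 258.4]
tool_rot: [3.126, 0.479, 3.001]
force: [-0.1, 23.3, -1.3]
width: 11.1
```

```bash
python3 - <<'E'
from h import *
st=ctrl.read_state();print(st['clock'],st['eef_pos'],st['tool_rot'],st['qpos'].round(2),st['force'],st['torque'],st['width'])
for g in (25,):
    p,Rt=tgt(31.5,g);print(p,inc(p,Rt))
E
```

```text
5.8 [ 392.56482201 -156.0054223   258.41609557] [3.12557932 0.47940533 3.00111437] [ 0.11  0.12  0.37  2.47 -1.1   0.23  2.94] [-0.12291734 23.33389848 -1.28064465] [2.5978322  0.29732946 0.9949957 ] 11.09299553859417
[ 461.11008702 -150.52087879  122.62871741] (array([ 0.31,  1.26, 15.17]), array([ 1.3, -4. ,  0.6]))
```

```bash
cat > kin.py <<'E'
import numpy as np
from scipy.optimize import least_squares
from scipy.spatial.transform import Rotation as R
from h import *
st=ctrl.read_state()
D=[([-1.16679638,.62924034,.03843658,1.51824478,-.02703631,.99629346,-.0200186],[293.972,579.114,230.497],[-3.13992374,-2e-5,2.67176]),
([-.41,.58,-.05,1.82,.04,.74,.98],[523.03,216.26,172.5],[3.13991571,.0015,3.03332]),
([-.40,.52,-.05,1.78,.04,.84,.99],[521.47,213.03,214.76],[-3.1399,-.00282,3.03131]),
(st['qpos'],st['eef_pos'],st['tool_rot'])]
def fk(q,k,s):
    h,a,ea,b,eb,L,o7,ew=k
    z=lambda t:R.from_euler('z',t); y=lambda t:R.from_euler('y',t)
    Rt=z(s[0]*q[0]); p=np.array([0,0,h])
    Rt=Rt*y(q[1])*z(s[1]*q[2]); p=p+Rt.apply([ea,0,a])
    Rt=Rt*y(q[3])*z(s[2]*q[4]); p=p+Rt.apply([eb,0,b])
    Rt=Rt*y(q[5]); p=p+Rt.apply([ew,0,0]); Rt=Rt*z(s[3]*q[6]+o7); p=p+Rt.apply([0,0,L])
    return p,Rt
if __name__=='__main__':
    import itertools
    out=[]
    for s in itertools.product([-1],[1,-1],[1,-1],[1,-1]):
      for o in (0,1.57,3.14,-1.57):
        def f(k):
            e=[]
            for q,p,r in D:
                P,Q=fk(q,k,s); e+=list((P-p)/3)+list((Q.inv()*rot(r)).as_rotvec()*150)
            e+=list((np.array(k)[[2,4,7]])/100)
            return np.array(e)
        r=least_squares(f,[330,420,0,400,0,280,o,0]);out.append((r.cost,s,r.x.round(2)))
    out.sort(key=lambda t:t[0])
    for t in out[:4]:print(t)
E
python3 kin.py
```

```text
(np.float64(121.0732447112963), (-1, -1, -1, -1), array([359.57, 639.43, -92.92, 338.81, -11.2 , 528.09,   1.57, -59.12]))
(np.float64(121.07324471132829), (-1, -1, -1, -1), array([359.57, 639.44, -92.92, 338.81, -11.2 , 528.09,   1.57, -59.12]))
(np.float64(121.07324471134055), (-1, -1, -1, -1), array([359.57, 639.44, -92.92, 338.81, -11.2 , 528.09,   1.57, -59.12]))
(np.float64(121.07324471148158), (-1, -1, -1, -1), array([359.57, 639.44, -92.92, 338.81, -11.2 , 528.09,   1.57, -59.12]))
```

>>> move_arm --pt "-3 0 -1 0 8 0" --pt "-6 0 -2 0 16 0" --pt "-8 0 -3 0 20 0" --pt "-8 0 -3 0 20 0" --pt "-8 0 -3 0 20 0" --pt "-8 0 -3 0 20 0"

```text
clock: 6.4
eef_pos: [452.4, -162.7, 322.1]
tool_rot: [3.129, 0.131, 3.013]
force: [-0.4, 0.8, -1.2]
width: 11.3
```

```bash
python3 - <<'E'
from h import *
np.set_printoptions(precision=5,suppress=True)
st=ctrl.read_state()
for k in('clock','qpos','eef_pos','tool_rot','force','width'):print(k,repr(st[k]))
E
```

```text
clock 6.4
qpos array([-0.19102,  0.25178,  0.63887,  1.95987, -0.2619 ,  0.87161,
        2.02492])
eef_pos array([ 452.43566, -162.7224 ,  322.09099])
tool_rot array([3.12864, 0.1311 , 3.01291])
force array([-0.42877,  0.8141 , -1.21656])
width 11.301934126681612
```

```bash
cat > kin.py <<'E'
import numpy as np
from h import *
D=[([-1.16679638,.62924034,.03843658,1.51824478,-.02703631,.99629346,-.0200186],[293.972,579.114,230.497],[-3.13992374,-2e-5,2.67176],1),
([-.41,.58,-.05,1.82,.04,.74,.98],[523.03,216.26,172.5],[3.13991571,.0015,3.03332],.3),
([-.40,.52,-.05,1.78,.04,.84,.99],[521.47,213.03,214.76],[-3.1399,-.00282,3.03131],.3),
([.11,.12,.37,2.47,-1.1,.23,2.94],[392.565,-156.005,258.416],[3.12557932,.47940533,3.00111437],.3),
([-.19102,.25178,.63887,1.95987,-.2619,.87161,2.02492],[452.436,-162.722,322.091],[3.12864,.1311,3.01291],1)]
def fk(q,k,s=(-1,-1,-1,-1)):
    h,a,ea,b,eb,L,o7,ew,la,lb,lw=k
    z=lambda t:R.from_euler('z',t); y=lambda t:R.from_euler('y',t)
    Rt=z(s[0]*q[0]); p=np.array([0,0,h])
    Rt=Rt*y(q[1])*z(s[1]*q[2]); p=p+Rt.apply([ea,la,a])
    Rt=Rt*y(q[3])*z(s[2]*q[4]); p=p+Rt.apply([eb,lb,b])
    Rt=Rt*y(q[5]); p=p+Rt.apply([ew,lw,0]); Rt=Rt*z(s[3]*q[6]+o7); p=p+Rt.apply([0,0,L])
    return p,Rt
def err(k,s,reg=True):
    e=[]
    for q,p,r,w in D:
        P,Q=fk(q,k,s); e+=list((P-p)*w)+list((Q.inv()*rot(r)).as_rotvec()*300*w)
    if reg:e+=list(np.array(k)[[2,4,7,8,9,10]]/20)+[(k[1]/k[3]-1.33)]
    return np.array(e)
if __name__=='__main__':
    import itertools
    np.set_printoptions(precision=2,suppress=True)
    for s in [(-1,)*4]+[(-1,)+t for t in itertools.product([1,-1],repeat=3)]:
        best=min((least_squares(lambda k:err(k,s),[330,530,0,400,0,310,o,0,0,0,0]) for o in (0,1.57,3.14,-1.57)),key=lambda r:r.cost)
        print(s,best.cost,best.x)
        if s==(-1,)*4 and best.cost<1e5: print(best.fun[:30].reshape(5,6)); np.save('k.npy',best.x)
E
python3 kin.py
```

```text
(-1, -1, -1, -1) 4.289548849930121 [373.22 550.99  -0.55 379.11   3.23 379.69   1.57 -10.18 -18.81  -3.98
  -3.98]
[[-0.91  0.57 -0.02  0.    0.    0.06]
 [ 0.08  0.86  0.07  0.    0.04 -0.09]
 [ 1.07 -0.41  0.61 -0.11  0.68 -0.03]
 [ 1.    0.16  0.26 -0.21 -0.16 -0.26]
 [-1.11 -0.84 -0.26 -0.    0.    0.06]]
(-1, 1, 1, 1) 181855.83458214285 [ 119.43 1623.83 -336.71 -127.53 -314.22 1734.87    0.23   83.5  -253.03
   92.38   92.38]
(-1, 1, 1, -1) 76558.9259828191 [ 119.54 1623.85 -336.72 -127.64 -314.26 1735.1     2.39   83.45 -253.13
   92.43   92.43]
(-1, 1, -1, 1) 232461.01525136817 [-1367.37  1089.25   -36.2    388.38  -279.63  -649.15     0.25   450.55
  -447.     210.69   210.69]
(-1, 1, -1, -1) 45764.96793175366 [-1367.37  1089.25   -36.2    388.38  -279.63  -649.15    -4.14   450.55
  -447.     210.69   210.69]
(-1, -1, 1, 1) 216772.2313332237 [ 21.55 470.03  35.9  428.2  -22.76 -56.71  -3.11  30.36 105.89 -65.63
 -65.63]
(-1, -1, 1, -1) 26324.137789286677 [ 21.55 470.03  35.9  428.2  -22.76 -56.71   1.81  30.36 105.89 -65.63
 -65.63]
(-1, -1, -1, 1) 180900.99074310088 [373.22 550.99  -0.55 379.11   3.23 379.69   2.43 -10.18 -18.81  -3.98
  -3.98]
(-1, -1, -1, -1) 4.289548849930121 [373.22 550.99  -0.55 379.11   3.23 379.69   1.57 -10.18 -18.81  -3.98
  -3.98]
[[-0.91  0.57 -0.02  0.    0.    0.06]
 [ 0.08  0.86  0.07  0.    0.04 -0.09]
 [ 1.07 -0.41  0.61 -0.11  0.68 -0.03]
 [ 1.    0.16  0.26 -0.21 -0.16 -0.26]
 [-1.11 -0.84 -0.26 -0.    0.    0.06]]
```

```bash
cat > ik.py <<'E'
from kin import *
k=np.load('k.npy')
lo=np.array([-3.06,-.37,-1.25,.18,-1.1,.23,-2.94])+.03;hi=np.array([3.06,2.12,1.32,2.47,4.24,1.98,2.94])-.03
rng=np.random.default_rng(0)
def ik(p,Rt,n=40):
    sols=[]
    def f(q):
        P,Q=fk(q,k);return np.r_[(P-p)/10,(Q.inv()*Rt).as_rotvec()*20]
    for i in range(n):
        q0=rng.uniform(lo,hi);q0[0]=rng.uniform(-1.3,2.2)
        r=least_squares(f,q0,bounds=(lo,hi),max_nfev=60)
        sols.append((r.cost,r.x))
    return sorted(sols,key=lambda t:t[0])
E
cat > t1.py <<'E'
from ik import *
np.set_printoptions(precision=2,suppress=True)
s=31.5
for t in (0,10,20,30):
  for flip in (0,180):
    Rt=tilted(-8.8,s-t)*R.from_euler('z',flip,degrees=True); M=Rt.as_matrix()
    n=tilted(-8.8,s).as_matrix()[:,2]
    p=np.array([481,-153.6,85])-n*36+M[:,2]*19
    S=ik(p,Rt,25); print(t,flip,[round(x[0],3) for x in S[:3]],S[0][1])
E
python3 t1.py
```

```text
0 0 [np.float64(2.068), np.float64(2.068), np.float64(2.068)] [ 0.1   0.66  0.39  2.44  3.91  0.51 -2.14]
0 180 [np.float64(2.068), np.float64(2.068), np.float64(2.068)] [0.1  0.66 0.39 2.44 3.91 0.51 1.01]
10 0 [np.float64(0.0), np.float64(0.0), np.float64(0.0)] [ 0.69  0.64 -0.49  2.42  2.39  0.32 -0.62]
10 180 [np.float64(0.0), np.float64(0.0), np.float64(0.0)] [ 0.58  0.61 -0.33  2.41  2.67  0.26  2.24]
20 0 [np.float64(0.0), np.float64(0.0), np.float64(0.0)] [ 0.69  0.63 -0.55  2.28  1.28  0.3   0.45]
20 180 [np.float64(0.0), np.float64(0.0), np.float64(0.0)] [ 0.97  0.78 -1.01  2.28  1.41  0.64 -2.82]
30 0 [np.float64(0.0), np.float64(0.0), np.float64(0.0)] [ 0.54  0.63 -0.38  2.12  0.53  0.45  1.16]
30 180 [np.float64(0.0), np.float64(0.0), np.float64(0.0)] [ 0.72  0.68 -0.65  2.12  0.8   0.56 -2.24]
```

```bash
cat > t2.py <<'E'
from ik import *
np.set_printoptions(precision=2,suppress=True)
for z in (230,110,18): print(z,inc([523.5,214,z],down(173.7)))
for t in (20,25,30):
    Rt=tilted(-6.3,-t);M=Rt.as_matrix();p=np.array([523.5,214,36.5])+M[:,2]*19
    S=ik(p,Rt,12);print(t,p,S[0])
# wide check at stage with approach height
for t in (25,):
  for g in (0,60,100):
    Rt=tilted(-8.8,31.5-t);n=tilted(-8.8,31.5).as_matrix()[:,2];p=np.array([481,-153.6,85])-n*(36+g)+Rt.as_matrix()[:,2]*19
    print(g,p,ik(p,Rt,15)[0])
E
python3 t2.py
```

```text
230 (array([-0.99, 38.15,  9.91]), array([ 0.7,  7.5, -1. ]))
110 (array([ 0.58, 37.99, 21.81]), array([ 0.7,  7.5, -1. ]))
18 (array([ 1.78, 37.88, 30.93]), array([ 0.7,  7.5, -1. ]))
20 [517.04 214.71  18.65] (np.float64(1.7278752036657625e-20), array([-0.28,  0.96, -0.11,  1.57, -0.08,  0.93,  1.17]))
25 [515.52 214.88  19.28] (np.float64(7.34635895369922e-18), array([-0.04,  1.05, -0.53,  1.49,  0.27,  1.09,  0.87]))
30 [514.06 215.04  20.05] (np.float64(2.7264688191252407e-21), array([ 0.18,  1.27, -1.03,  1.4 ,  0.65,  1.38,  0.58]))
0 [ 464.54 -151.05   96.82] (np.float64(3.3996385333596996e-23), array([ 0.51,  0.61, -0.33,  2.2 ,  0.64,  0.3 ,  1.06]))
60 [ 433.56 -146.26  147.98] (np.float64(1.2878032341751105e-18), array([ 0.67,  0.49, -0.52,  2.24,  0.6 ,  0.41,  1.08]))
100 [ 412.9  -143.06  182.08] (np.float64(2.504595019211037e-19), array([ 1.1 ,  0.57, -1.15,  2.26,  0.89,  0.71,  0.75]))
```

>>> move_arm --pt "-1 5 2 0.7 7.5 -1" --pt "-1 10 5 0.7 7.5 -1" --pt "-1 15 8 0.7 7.5 -1" --pt "-1 20 9.9 0.7 7.5 -1" --pt "-1 25 9.9 0.7 7.5 -1" --pt "-1 30 9.9 0.7 7.5 -1" --pt "-1 35 9.9 0.7 7.5 -1" --pt "-1 38.1 9.9 0.7 7.5 -1" --pt "0.6 38 15 0.7 7.5 -1" --pt "0.6 38 19 0.7 7.5 -1" --pt "0.6 38 21.8 0.7 7.5 -1" --pt "0.6 38 21.8 0.7 7.5 -1" --pt "0.6 38 21.8 0.7 7.5 -1"

```text
clock: 7.7
eef_pos: [521.6, 211.2, 110.4]
tool_rot: [3.141, -0.002, 3.024]
force: [0.7, -0.7, -0.2]
width: 10.7
```

```bash
python3 - <<'E'
from h import *
st=ctrl.read_state();print(st['clock'],st['eef_pos'],st['tool_rot'],st['qpos'].round(2),st['force'],st['width'])
for z in (25,18): print(inc([523.5,214,z],down(173.7)))
E
```

```text
7.7 [521.63398115 211.22537867 110.39120086] [ 3.14100461e+00 -1.89377436e-03  3.02419377e+00] [-0.71  0.71  0.43  1.88 -0.47  0.65  1.46] [ 0.74862606 -0.73450189 -0.20635779] 10.742417501684871
(array([-0.17,  0.29,  8.54]), array([ 0. , -0.1, -0.4]))
(array([-0.17,  0.29,  9.24]), array([ 0. , -0.1, -0.4]))
```

>>> move_arm --pt "-0.2 0.3 4 0 0 0" --pt "-0.2 0.3 7 0 0 0" --pt "-0.2 0.3 8.5 0 0 0" --pt "-0.2 0.3 9 0 0 0" --pt "-0.2 0.3 9.3 0 0 0" --pt "-0.2 0.3 9.3 0 0 0" --pt "-0.2 0.3 9.3 0 0 0"

```text
clock: 8.4
eef_pos: [525.8, 214.8, 18.4]
tool_rot: [3.14, 0.001, 3.025]
force: [-0.6, 0.1, -0.8]
width: 11.2
```

>>> move_arm --pt "0 0 0 0 0 0" --pt "0 0 0 0 0 0" --pt "0 0 0 0 0 0" --pt "0 0 0 0 0 0" --pt "0 0 0 0 0 0" --grip -0.2

```text
clock: 8.9
eef_pos: [524.9, 214.6, 17.2]
tool_rot: [3.141, -0.001, 3.025]
force: [0.2, 0.0, -0.1]
width: 34.2
```

```bash
python3 - <<'E'
from h import *
st=ctrl.read_state();print(st['clock'],st['eef_pos'],st['tool_rot'],st['qpos'].round(2),st['force'],st['width'])
R0=rot(st['tool_rot']);g=st['eef_pos']-R0.as_matrix()[:,2]*19
for t in (10,20,28):
    Rt=R0*R.from_euler('y',t,degrees=True)
    print(t,inc(g+Rt.as_matrix()[:,2]*19,Rt),Rt.as_matrix()[:,2], )
E
```

```text
8.9 [524.89329687 214.56403824  17.15641402] [ 3.14099499e+00 -7.95991890e-04  3.02484174e+00] [-0.64  0.85  0.32  1.9  -0.55  0.47  1.53] [ 0.21025078  0.04704377 -0.09700487] 34.23858603135285
10 (array([ 0.33, -0.  , -0.03]), array([ 0., 10.,  0.])) [-0.17317599  0.02090344 -0.98466904]
20 (array([ 0.65, -0.  , -0.11]), array([ 0., 20.,  0.])) [-0.34036916  0.04048542 -0.93941991]
28 (array([ 0.89, -0.  , -0.22]), array([-0., 28.,  0.])) [-0.46691198  0.05529276 -0.88257346]
```

>>> move_arm --pt "0.3 0 -0.1 0 8 0" --pt "0.6 0 -0.1 0 16 0" --pt "0.9 0 -0.2 0 24 0" --pt "1.1 0 -0.2 0 28 0" --pt "1.1 0 -0.2 0 28 0" --pt "1.1 0 -0.2 0 28 0" --pt "1.1 0 -0.2 0 28 0" --pt "1.1 0 -0.2 0 28 0"

```text
clock: 9.7
eef_pos: [513.3, 216.6, 19.8]
tool_rot: [3.14, -0.489, 3.026]
force: [-0.0, -0.3, -0.2]
width: 34.1
```

>>> move_arm --pt "0 0 0 0 0 0" --pt "0 0 0 0 0 0" --pt "0 0 0 0 0 0" --pt "0 0 0 0 0 0" --pt "0 0 0 0 0 0" --pt "0 0 0 0 0 0" --pt "0 0 0 0 0 0" --grip -1

```text
clock: 10.4
eef_pos: [514.0, 216.2, 19.8]
tool_rot: [3.14, -0.49, 3.026]
force: [-0.5, 0.3, 5.3]
width: 10.9
```

```bash
python3 - <<'E'
from h import *
import cv2
st=ctrl.read_state();print(st['clock'],st['eef_pos'],st['tool_rot'],st['qpos'].round(2),st['force'],st['width'])
np.savez('grasp.npz',p=st['eef_pos'],r=st['tool_rot'])
print(rot(st['tool_rot']).as_matrix().round(3))
cv2.imwrite('pics/w3.png',eyes.get_image('wrist')[:,:,::-1])
E
```

```text
10.4 [514.02799542 216.23182794  19.80068429] [ 3.13998021 -0.48963156  3.02567092] [-0.48  1.04  0.3   1.49 -0.47  1.17  1.49] [-0.54871779  0.33447497  5.25793752] 10.865557800099975
[[-0.877  0.116 -0.467]
 [ 0.102  0.993  0.056]
 [ 0.47   0.001 -0.883]]
```

View pics/w3.png

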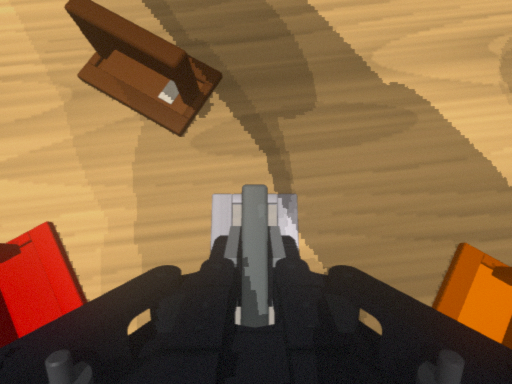

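The carrier is gripped in the middle with a 28° tool tilt. Its frame edge corners are at (212,195) and (298,195), and the bar end is at about (255,186).

```bash
python3 - <<'E'
from h import *
np.set_printoptions(precision=2,suppress=True)
d=np.load('grasp.npz');st=dict(eef_pos=d['p'],tool_rot=d['r']);c=eyes.calibration('wrist');T=wristpose(st,c)
P=onplane([(212,195),(298,195)],6,c,T);Q=onplane([(243,186),(268,186)],45,c,T);print(P,Q)
yaw=np.degrees(3.02567)-180
ax=R.from_euler('z',yaw,degrees=True).apply([1,0,0])
C1=P.mean(0)+40*ax;C2=Q.mean(0)+36*ax;print(yaw,np.degrees(np.arctan2(-(P[1]-P[0])[0],(P[1]-P[0])[1])),C1,C2)
M=rot(d['r']).as_matrix();print('grasp pt',d['p']-19*M[:,2])
C=(C1+C2)/2;C[2]=0
R0=rot(d['r']);Rc=R.from_euler('z',yaw,degrees=True)
rel_p=R0.inv().apply(C-d['p']);rel=(R0.inv()*Rc);print('carrier in tool',rel_p)
np.savez('rel.npz',p=rel_p,r=rel.as_quat())
E
cat >> h.py <<'E'
def place(s,gap,yaw=-8.8,c=(481.3,-153.6,85),dx=0,dz=None):
    d=np.load('rel.npz');Rc=R.from_euler('z',yaw,degrees=True)*R.from_euler('y',-s,degrees=True)
    Rt=Rc*R.from_quat(d['r']).inv(); M=Rc.as_matrix()
    C=np.array(c)+M[:,2]*gap+M[:,0]*dx
    if dz: C=C+[0,0,dz]
    return C-Rt.apply(d['p']),Rt
def carrier(st):
    d=np.load('rel.npz');R0=rot(st['tool_rot']);return st['eef_pos']+R0.apply(d['p']),R0*R.from_quat(d['r'])
E
```

```text
[[483.35 194.55   6.  ]
 [489.18 244.1    6.  ]] [[489.83 213.39  45.  ]
 [491.15 224.55  45.  ]]
-6.641878800652222 -6.709093529671599 [526.  214.7   6. ] [526.25 214.8   45.  ]
grasp pt [522.9  215.17  36.57]
carrier in tool [-20.07  -0.09  11.74]
```

>>> move_arm --pt "1 0 -2 0 0 0" --pt "3 0 -6 0 0 0" --pt "5 0 -10 0 0 0" --pt "7 0 -14 0 0 0" --pt "9 0 -18 0 0 0" --pt "10 0 -20 0 0 0" --pt "10 0 -20 0 0 0" --pt "10 0 -20 0 0 0"

```text
clock: 11.25
eef_pos: [519.5, 214.9, 241.9]
tool_rot: [3.141, -0.49, 3.025]
force: [-0.7, 0.7, -2.3]
width: 10.9
```

```bash
python3 - <<'E'
from h import *
st=ctrl.read_state();print(st['clock'],st['eef_pos'],st['qpos'].round(2),st['force'],st['torque'],st['width'],carrier(st)[0])
for a in ((31.5,0,120),(31.5,0,60),(31.5,0,10)):
    p,Rt=place(a[0],a[1],dz=a[2]);print(a,p,inc(p,Rt))
E
```

```text
11.25 [519.45317613 214.89447082 241.86126715] [-0.5   0.78  0.36  1.36 -0.39  1.54  1.39] [-0.67728054  0.71164235 -2.29368544] [-0.04502532 -0.66058255 -0.02142031] 10.948307851059797 [531.54592572 213.3882714  222.05996093]
(31.5, 0, 120) [ 460.81824413 -150.35597456  215.5151763 ] (array([  0.15, -36.96,   3.05]), array([ -0.5, -31.5,   2.1]))
(31.5, 0, 60) [ 460.81824413 -150.35597456  155.5151763 ] (array([ -2.68, -36.96,   8.35]), array([ -0.5, -31.5,   2.1]))
(31.5, 0, 10) [ 460.81824413 -150.35597456  105.5151763 ] (array([ -5.03, -36.96,  12.76]), array([ -0.5, -31.5,   2.1]))
```

>>> move_arm --pt "0 -5 0 0 0 0" --pt "0 -10 0 0 0 0" --pt "0 -15 0 0 -6 0.5" --pt "0 -20 0 0 -12 1" --pt "0 -25 1 -0.2 -18 1.5" --pt "0 -30 2 -0.4 -24 2" --pt "0.1 -35 3 -0.5 -30 2.1" --pt "0.1 -37 3 -0.5 -31.5 2.1" --pt "0.1 -37 3 -0.5 -31.5 2.1" --pt "0.1 -37 3 -0.5 -31.5 2.1" --pt "0.1 -37 3 -0.5 -31.5 2.1" --pt "0.1 -37 3 -0.5 -31.5 2.1" --pt "0.1 -37 3 -0.5 -31.5 2.1"

```text
clock: 12.55
eef_pos: [462.2, -149.6, 216.1]
tool_rot: [3.14, 0.06, 2.99]
force: [-0.0, -0.9, -1.5]
width: 10.9
```

```bash
python3 - <<'E'
from h import *
st=ctrl.read_state();print(st['clock'],st['eef_pos'],st['qpos'].round(2),st['force'],st['torque'],st['width'],carrier(st)[0])
for a in ((31.5,0,60),(31.5,0,10)):
    p,Rt=place(a[0],a[1],dz=a[2]);print(a,p,inc(p,Rt))
E
```

```text
12.55 [ 462.17752217 -149.57642763  216.0621748 ] [-0.06  0.42  0.45  2.04 -0.31  0.68  2.  ] [-0.0128278  -0.87059429 -1.45887895] [-0.0192029   0.11118417 -0.00151576] 10.891553125536483 [ 482.65908834 -152.78228639  205.53493044]
(31.5, 0, 60) [ 460.81824413 -150.35597456  155.5151763 ] (array([ 0.48, -0.11,  6.04]), array([-0. , -0. ,  0.1]))
(31.5, 0, 10) [ 460.81824413 -150.35597456  105.5151763 ] (array([ 0.78, -0.11, 11.03]), array([-0. , -0. ,  0.1]))
```

>>> move_arm --pt "0.3 -0.1 4 0 0 0" --pt "0.5 -0.1 7 0 0 0" --pt "0.7 -0.1 9.5 0 0 0" --pt "0.8 -0.1 10.8 0 0 0" --pt "0.8 -0.1 11 0 0 0" --pt "0.8 -0.1 11 0 0 0" --pt "0.8 -0.1 11 0 0 0" --pt "0.8 -0.1 11 0 0 0"

```text
clock: 13.35
eef_pos: [461.0, -151.4, 107.0]
tool_rot: [3.141, 0.062, 2.988]
force: [0.3, 0.6, -1.4]
width: 10.9
```

```bash
cat > chk.py <<'E'
from h import *
import sys
np.set_printoptions(precision=2,suppress=True)
def chk(s=31.5,gap=0):
    st=ctrl.read_state();C,Rc=carrier(st);M=Rc.as_matrix()
    n=M[:,2];f=st['force'];print(st['clock'],'tcp',st['eef_pos'],'car',C,'slope',np.degrees(np.arctan2(-n[0],n[2])),'yaw',np.degrees(np.arctan2(M[1,0],M[0,0])),'w',st['width'],'q',st['qpos'])
    print('F carrier axes',M.T@f,'F',f,'tau(world)',st['torque'],'tau car',M.T@st['torque'],'centre in carrier',M.T@(np.array([481.3,-153.6,85])-C))
    p,Rt=place(s,gap);print('inc',*inc(p,Rt))
if __name__=='__main__':chk(*map(float,sys.argv[1:]))
E
python3 chk.py; python3 - <<'E'
from h import *
import cv2
cv2.imwrite('pics/w4.png',eyes.get_image('wrist')[:,:,::-1]);cv2.imwrite('pics/s4.png',cv2.resize(eyes.get_image('scene')[150:270,140:300],None,fx=5,fy=5,interpolation=cv2.INTER_CUBIC)[:,:,::-1])
E
```

```text
13.35 tcp [ 460.99 -151.42  107.04] car [ 481.49 -154.67   96.57] slope 31.31089978127333 yaw -8.785528041861676 w 10.859966834642677 q [ 0.07  0.6   0.29  2.14 -0.46  0.39  2.14]
F carrier axes [-0.52  0.6  -1.29] F [ 0.33  0.56 -1.37] tau(world) [-0.01  0.08 -0.02] tau car [-0.03  0.08 -0.  ] centre in carrier [-6.37  1.04 -9.67]
inc [0.1  0.1  1.15] [-0.   0.1 -0. ]
```

View pics/w4.png

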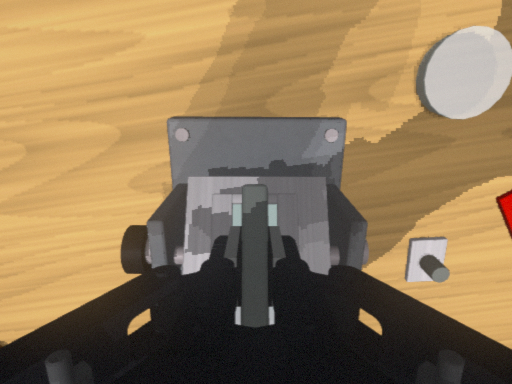

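View pics/s4.png

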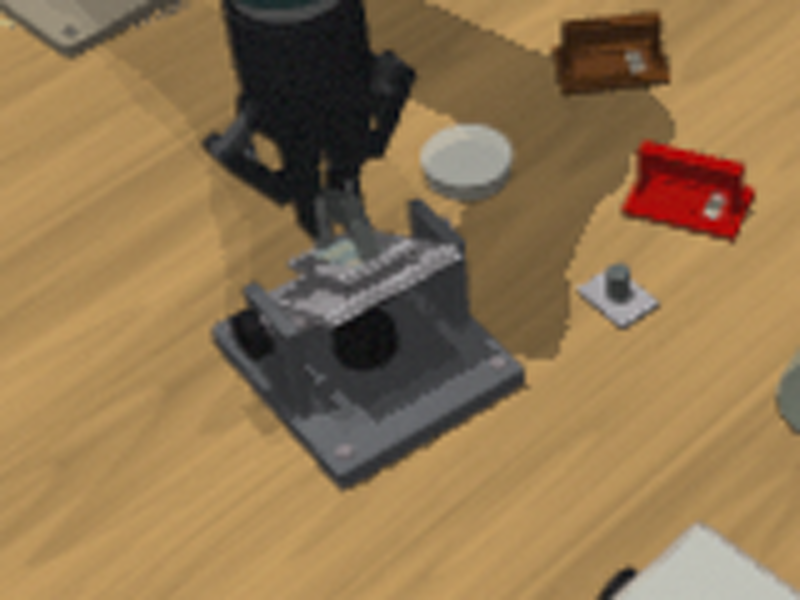

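The wrist view shows the carrier laterally centred over the plate (centre column about 256), and the scene view shows it hovering just above the face. Next I'll touch down gently.

>>> move_arm --pt "0.1 0.1 0.4 0 0 0" --pt "0.1 0.1 0.7 0 0 0" --pt "0.1 0.1 0.9 0 0 0" --pt "0.1 0.1 0.95 0 0 0" --pt "0.1 0.1 0.95 0 0 0" --pt "0.1 0.1 0.95 0 0 0"

```text
clock: 14.05
eef_pos: [460.0, -150.3, 96.6]
tool_rot: [3.14, 0.06, 2.987]
force: [0.6, -0.5, -1.2]
width: 11.2
```

```bash
python3 chk.py
```

```text
14.05 tcp [ 460.   -150.34   96.61] car [ 480.48 -153.6    86.1 ] slope 31.20561485355512 yaw -8.819823456927702 w 11.238440487167042 q [ 0.08  0.62  0.27  2.15 -0.47  0.37  2.15]
F carrier axes [-0.04 -0.44 -1.33] F [ 0.58 -0.54 -1.16] tau(world) [-0.04  0.1  -0.  ] tau car [-0.05  0.09  0.03] centre in carrier [ 0.11  0.13 -1.36]
inc [-0.07  0.01  0.11] [-0.  0. -0.]
```

>>> move_arm --pt "-0.03 0 0.05 0 0 0" --pt "-0.03 0 0.06 0 0 0" --pt "-0.05 0 0.09 0 0 0" --pt "-0.05 0 0.09 0 0 0" --pt "-0.05 0 0.09 0 0 0"

```text
clock: 14.55
eef_pos: [460.1, -150.3, 96.1]
tool_rot: [3.14, 0.06, 2.987]
force: [-3.5, 0.3, 5.3]
width: 11.0
```

```bash
python3 chk.py
```

```text
14.55 tcp [ 460.13 -150.33   96.09] car [ 480.61 -153.59   85.57] slope 31.191481381346723 yaw -8.838195091293315 w 11.024507930738867 q [ 0.08  0.62  0.27  2.15 -0.47  0.37  2.15]
F carrier axes [-0.21 -0.26  6.3 ] F [-3.47  0.28  5.26] tau(world) [0.03 0.31 0.02] tau car [-0.    0.31  0.03] centre in carrier [ 0.29  0.1  -0.84]
inc [-0.06  0.01  0.06] [-0. -0. -0.]
```

>>> move_arm --pt "-0.02 0 0.04 0 0.5 0" --pt "-0.03 0 0.06 0 1 0" --pt "-0.03 0 0.06 0 1 0" --pt "-0.03 0 0.06 0 1 0" --pt "-0.03 0 0.06 0 1 0"

```text
clock: 15.05
eef_pos: [459.7, -150.3, 95.8]
tool_rot: [3.14, 0.042, 2.987]
force: [-6.0, 1.7, 11.6]
width: 11.1
```

```bash
python3 chk.py
```

```text
15.05 tcp [ 459.75 -150.25   95.84] car [ 480.03 -153.48   84.95] slope 30.148562948044813 yaw -8.87117423788991 w 11.145132636631164 q [ 0.07  0.62  0.29  2.14 -0.46  0.4   2.14]
F carrier axes [ 0.51  0.8  13.12] F [-6.02  1.74 11.57] tau(world) [ 0.08  0.58 -0.03] tau car [-0.03  0.58 -0.02] centre in carrier [ 1.12  0.08 -0.6 ]
inc [-0.11  0.01  0.04] [ 0.  -1.1 -0.1]
```

>>> move_arm --pt "-0.01 0 0.02 0 0.7 0" --pt "-0.03 0 0.05 0 1.5 0" --pt "-0.03 0 0.05 0 1.5 0" --pt "-0.03 0 0.05 0 1.5 0" --pt "-0.03 0 0.05 0 1.5 0"

```text
clock: 15.55
eef_pos: [459.2, -150.1, 95.2]
tool_rot: [3.139, 0.014, 2.987]
force: [-7.7, 0.6, 11.4]
width: 11.0
```

```bash
python3 chk.py
```

```text
15.55 tcp [ 459.19 -150.14   95.19] car [ 479.17 -153.32   83.72] slope 28.560224359755722 yaw -8.880714704165849 w 10.968945299257916 q [ 0.05  0.64  0.31  2.11 -0.45  0.44  2.13]
F carrier axes [-1.22 -0.54 13.73] F [-7.69  0.64 11.44] tau(world) [ 0.1   0.9  -0.01] tau car [-0.04  0.9   0.01] centre in carrier [2.5  0.05 0.08]
inc [-0.16  0.   -0.03] [ 0.  -2.7 -0.1]
```

>>> move_arm --pt "0.1 0 -0.2 0 0 0" --pt "0.25 0 -0.5 0 0 0" --pt "0.4 0 -0.8 0 0 0" --pt "0.4 0 -0.8 0 0 0" --pt "0.4 0 -0.8 0 0 0"

```text
clock: 16.05
eef_pos: [457.3, -149.8, 102.6]
tool_rot: [3.14, 0.017, 2.988]
force: [-0.3, 0.5, -0.8]
width: 11.2
```

```bash
python3 chk.py; python3 - <<'E'
from h import *
import cv2
im=eyes.get_image('wrist')[:,:,::-1];cv2.imwrite('pics/w5.png',im)
a=cv2.imread('pics/w3.png')[150:340,180:330];d=cv2.imread('pics/w4.png')[150:340,180:330];b=im[150:340,180:330]
cv2.imwrite('pics/cmp.png',cv2.resize(np.hstack([a[:,10:140],d[:,10:140],b[:,10:140]]),None,fx=2.05,fy=3,interpolation=cv2.INTER_CUBIC))
# scale-free fit on top view
c=eyes.calibration('top');S=lambda a:(np.array(a,float)-[402,0]+.5)/5.7-.5+[278,188]
uv=S([(612,168),(530,65),(712,78),(693,265),(515,248)])
f=lambda p:(project(stagepts(p[:4],np.array([(0,0)]+PL)*p[4]),c)-uv).ravel()
r=least_squares(f,(480,-154,-.15,.5,1));print('top free',r.x,np.degrees(r.x[3]))
for s in (26,29,32,34):
    g=lambda p:f([p[0],p[1],p[2],np.radians(s),p[3]]);q=least_squares(g,(480,-154,-.15,1));print(s,q.cost,q.x[3])
E
```

```text
16.05 tcp [ 457.3  -149.82  102.65] car [ 477.31 -153.     91.25] slope 28.74023012754075 yaw -8.800418916528761 w 11.220595676056641 q [ 0.04  0.62  0.32  2.12 -0.44  0.45  2.12]
F carrier axes [-0.66  0.42 -0.52] F [-0.26  0.47 -0.78] tau(world) [ 0.02 -0.01  0.02] tau car [ 0.03 -0.    0.01] centre in carrier [ 0.49  0.02 -7.42]
inc [-0.34 -0.    0.72] [-0.  -2.5 -0. ]
top free [ 4.81500700e+02 -1.53809588e+02 -1.51042557e-01  5.52531802e-01
  9.98206812e-01] 31.657740324713746
26 0.5848962661252919 0.9806025446715771
29 0.35018798600644185 0.9893018463612903
32 0.27000231088346316 0.9994341377086756
34 0.34969270161530464 1.0069673848993108
```

View pics/cmp.png

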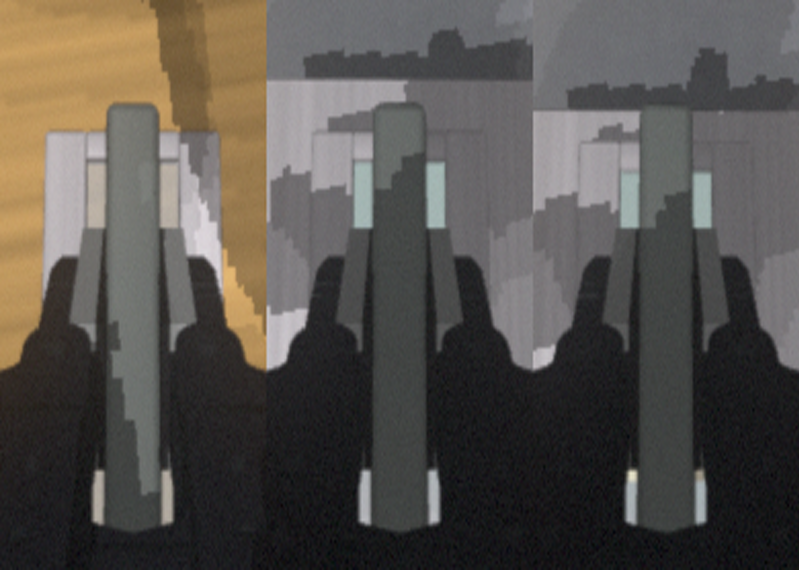

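The crop shows the carrier's front frame edge has moved from row 131 to 141 (3.3 px raw) while the bar end stays near 104, so the carrier pivoted in the pads toward flush. I'll quantify it.

```bash
python3 - <<'E'
from h import *
d=np.load('rel.npz');c=eyes.calibration('wrist');T=c['tool_from_camera']
Rr=R.from_quat(d['r']);g=np.array([0,0,-19.])
for dl in (-4,-2,0,2,4):
    X=R.from_euler('y',dl,degrees=True)
    pts=np.array([(-40,25,6),(-36,6,45),(-36,6,27),(36,6,27)])
    P=d['p']+Rr.apply(pts)
    P=g+X.apply(P-g)
    # slope change of carrier for tool-y rotation dl: + lowers slope
    print(dl,project(P,c,T)[:,1].round(1))
E
```

```text
-4 [200.9 187.3 197.8 353.3]
-2 [198.5 187.2 196.6 351.7]
0 [196.3 187.2 195.5 350.1]
2 [194.  187.2 194.4 348.3]
4 [191.8 187.4 193.4 346.6]
```

```bash
python3 - <<'E'
from h import *
d=np.load('rel.npz');g=np.array([0,0,-19.]);X=R.from_euler('y',-2.8,degrees=True)
np.savez('rel.npz',p=g+X.apply(d['p']-g),r=(X*R.from_quat(d['r'])).as_quat())
E
python3 chk.py 31.6 1.5; python3 chk.py 31.6 -0.5
```

```text
16.1 tcp [ 457.26 -149.8   102.57] car [ 478.71 -153.21   92.21] slope 31.513962433049393 yaw -8.804058845465171 w 11.239252349316057 q [ 0.04  0.62  0.32  2.12 -0.44  0.45  2.12]
F carrier axes [-1.09  0.19 -0.59] F [-0.58  0.29 -1.07] tau(world) [-0.01  0.02  0.07] tau car [0.03 0.02 0.07] centre in carrier [-1.58  0.01 -7.51]
inc [-0.18 -0.    0.59] [-0.   0.2 -0. ]
16.1 tcp [ 457.26 -149.8   102.57] car [ 478.71 -153.21   92.21] slope 31.513962433049393 yaw -8.804058845465171 w 11.239252349316057 q [ 0.04  0.62  0.32  2.12 -0.44  0.45  2.12]
F carrier axes [-1.09  0.19 -0.59] F [-0.58  0.29 -1.07] tau(world) [-0.01  0.02  0.07] tau car [0.03 0.02 0.07] centre in carrier [-1.58  0.01 -7.51]
inc [-0.28 -0.    0.76] [-0.   0.2 -0. ]
```

>>> move_arm --pt "-0.1 0 0.3 0 0 0" --pt "-0.18 0 0.55 0 0 0" --pt "-0.24 0 0.68 0 0 0" --pt "-0.28 0 0.76 0 0 0" --pt "-0.28 0 0.76 0 0 0" --pt "-0.28 0 0.76 0 0 0" --pt "-0.28 0 0.76 0 0 0"

```text
clock: 16.8
eef_pos: [459.3, -150.1, 95.4]
tool_rot: [3.14, 0.016, 2.987]
force: [-3.5, 1.6, 6.6]
width: 11.2
```

```bash
python3 chk.py 31.6 0
```

```text
16.8 tcp [ 459.33 -150.09   95.38] car [ 480.77 -153.49   85.  ] slope 31.45562232409837 yaw -8.852761039923585 w 11.206673011984156 q [ 0.05  0.63  0.31  2.12 -0.45  0.44  2.13]
F carrier axes [0.32 1.03 7.62] F [-3.54  1.59  6.65] tau(world) [0.14 0.29 0.03] tau car [ 0.09  0.31 -0.02] centre in carrier [ 0.46 -0.02 -0.28]
inc [-0.06 -0.   -0.01] [ 0.   0.2 -0. ]
```

>>> move_arm --pt "-0.03 0 0.04 0 0 0" --pt "-0.04 0 0.07 0 0 0" --pt "-0.04 0 0.07 0 0 0" --pt "-0.04 0 0.07 0 0 0" --pt "-0.04 0 0.07 0 0 0" --pt "-0.04 0 0.07 0 0 0"

```text
clock: 17.4
eef_pos: [459.3, -150.0, 95.0]
tool_rot: [3.139, 0.015, 2.987]
force: [-5.3, 1.4, 10.6]
width: 11.2
```

```bash
python3 chk.py 31.6 0; python3 - <<'E'
from h import *
import cv2
im=eyes.get_image('wrist')[:,:,::-1];o=cv2.imread('pics/w5.png')
cv2.imwrite('pics/cmp2.png',cv2.resize(np.hstack([o[165:235,170:330],im[165:235,170:330]]),None,fx=2.5,fy=5,interpolation=cv2.INTER_CUBIC))
for i in range(5):
    st=ctrl.read_state();print(st['force'].round(1),st['clock']); eyes.get_image('top')
E
```

```text
17.4 tcp [ 459.29 -150.04   95.  ] car [ 480.73 -153.44   84.61] slope 31.42958566124817 yaw -8.874364184012038 w 11.158372404263943 q [ 0.05  0.64  0.31  2.11 -0.45  0.44  2.13]
F carrier axes [ 0.92  0.54 11.9 ] F [-5.33  1.37 10.61] tau(world) [0.18 0.56 0.06] tau car [0.11 0.58 0.  ] centre in carrier [ 0.7  -0.07  0.03]
inc [-0.06 -0.01 -0.04] [ 0.   0.1 -0.1]
[-5.5  2.9 10.6] 17.45
[-5.3  1.4 11.2] 17.5
[-5.2  1.8 10.4] 17.55
[-4.9  1.5 11.7] 17.6
[-4.7  2.1 12.2] 17.65
```

View pics/cmp2.png

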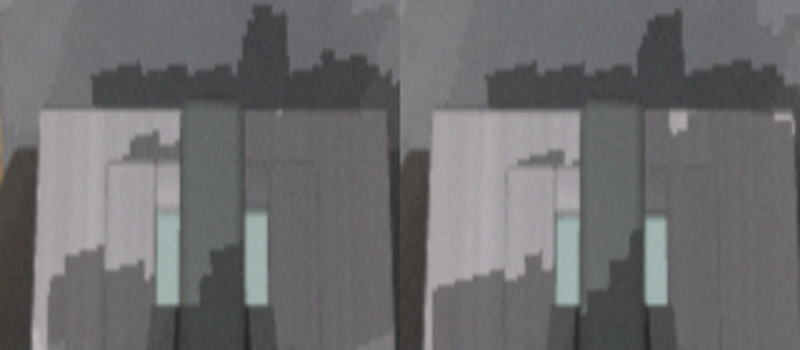

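```bash
python3 - <<'E'
from h import *
st=ctrl.read_state();c=eyes.calibration('wrist');T=wristpose(st,c)
d=np.load('rel.npz');g=np.array([0,0,-19.]);X=R.from_euler('y',-.6,degrees=True)
rp=g+X.apply(d['p']-g);Rr=X*R.from_quat(d['r']);R0=rot(st['tool_rot'])
C=st['eef_pos']+R0.apply(rp);M=(R0*Rr).as_matrix()
print('car',C,'slope',np.degrees(np.arctan2(-M[0,2],M[2,2])),M.T@(np.array([481.3,-153.6,85])-C),st['force'],st['width'])
# intersect pixel rays with underside plane -> carrier coords (plate low-edge corners), and with plane z=6 (frame edge)
def ray(uv,z):
    v=np.array([(uv[0]-c['cx'])/c['fx'],-(uv[1]-c['cy'])/c['fy'],-1]);w=M.T@(T[:3,:3]@v);o=M.T@(T[:3,3]-C);return (o+w*(z-o[2])/w[2]).round(1)
px=lambda u,v:(170+(u-400+.5)/2.5-.5,165+(v+.5)/5-.5)
print('plate low L,R',ray(px(436,108),0),ray(px(790,108),0),'frame L,R',ray(px(507,166),6),ray(px(718,166),6))
E
```

```text
car [ 481.04013667 -153.49838288   84.85515476] slope 32.02863338864127 [ 0.30765844 -0.06033091 -0.02327232] [-6.30372099  2.04117835 11.31975026] 11.026876053081942
plate low L,R [-50.4 -43.7   0. ] [-50.4  43.4   0. ] frame L,R [-41.4 -25.1   6. ] [-41.4  24.5   6. ]
```

```bash
python3 chk.py 32 0 | head -2; python3 -c "
from cell import ctrl
print(ctrl.finish_job())"
```

```text
17.7 tcp [ 459.3  -150.05   95.02] car [ 480.74 -153.45   84.62] slope 31.43191819058951 yaw -8.872769765730506 w 11.026876053081942 q [ 0.05  0.64  0.31  2.11 -0.45  0.44  2.13]
F carrier axes [ 0.39  1.05 13.07] F [-6.3   2.04 11.32] tau(world) [0.17 0.59 0.03] tau car [ 0.08  0.6  -0.01] centre in carrier [ 0.69 -0.06  0.02]
the job is handed in; nothing more can be done
None
```

I handed the job in with the carrier still gripped and pressed on the sloped face, at about 17.7 s of the 58 s allowed. I get no verdict back.

- **Grasp:** I picked up the grey carrier. The arm could not reach the slope with an upright grip because several joints hit their limits. I set the carrier back where it came from, re-gripped it with the tool tilted 28° and carried it to the stage.
- **Slope:** The pictures gave 31–34°, most likely 31–32°. On pressing, the carrier pivoted in the pads by about 3.5° in all and settled flat at about 32°.
- **Last checks:**
  - The force normal to the face was about 13 N and the finger opening was 11 mm, so the grip was holding.
  - The face centre was 0.7 mm or less from the carrier's centre along each side, and within 0.1 mm of its underside plane.
  - From the wrist camera, the plate's low edge was 50.4 mm from the carrier's centre (50 mm expected).
  - The carrier's yaw was within about 0.3° of the stage's.
- **What disagreed:** I first read the wrist torque as edge contact, but its reference point is not at the fingertips. I therefore judged flushness from the pivoting seen in the pictures, with an uncertainty of about 0.5°.
- **Not checked:** I took no final picture to measure the bystanders, but the arm passed well clear of them and I saw nothing disturbed.

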